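Throttle the chaff collector and hold its inspection flap at the mark

ROBOT

A 6-joint arm with a two-finger parallel gripper is mounted at the origin on a cart in front of the work surface, level with it; the furniture and walls round the work are solid. World frame = base frame: x ahead of the robot, y to its left, z up, the work surface at z = 0. Lengths are in m, angles in rad, forces in N, time in s.
With the tool pointing down it reaches from about 0.3 to 0.775 m from the base axis. Payload 14.6 kg.
Tool frame: the origin (TCP) lies on the centre line of the jaws, within the pads' length; the fingertips stand 17 mm ahead of it and the grasp point (between the pads) lies 2 mm behind it; z points along the fingers, x is the direction in which the jaws open and shut, and the axes are right-handed (so a half turn about z gives the same grasp; the last joint's range is limited). The gripper opens to 94 mm and grips with 3 to 60 N. Pads are 16 mm wide; open, the fingers measure 119 mm over their backs; the gripper's body (75 mm by 177 mm) begins 78 mm behind the grasp point.
Start: joints at [1.237, 0.3, 1.521, -0, 1.321, -0.067], TCP at [0.145, 0.531, 0.222] pointing down, gripper open.
Joint ranges: [-3.03, 3.03], [-0.79, 2.21], [0.23, 2.52], [-1.04, 4.18], [0, 3.07], [-2.55, 2.55]. Speed limits (rad/s): [2.22, 2.22, 2.57, 3.14, 3.14, 3.14].

INTERFACE

Orientations are given as [roll, pitch, yaw] about the fixed x, y, z axes, in that order (R = Rz(yaw) Ry(pitch) Rx(roll)).
In Python, from station import ctrl gives the robot as it stands. The module is installed in compiled form; this text tells all that it offers.
- The arm moves only by the tool drive_tool, never from a script. Its argument "increments" is a list of rows, each a list of 3 entries, a list of its own where there are three numbers: the turn, a rotation vector about the tool's x, y, z in degrees, then the shift along the tool's x, y, z in mm, then the opening, from 0 (shut) to 1 (fully open). In form: [[[ax, ay, az], [dx, dy, dz], hand], ...]. A call has 1 to 20 rows; each row shifts and turns the commanded pose from where the row before left it, along the tool's axes as they then stand; what a row does not reach is not made up. A row lasts 1/8 s, in which the tool goes at most 62.5 mm and 10.7 degrees, less where a joint would pass 70% of its speed; a pose out of reach is approached as far as the arm can. A call with a gripper value outside its range is refused whole. The fingers move at their own pace and stop on an object; "squeeze" is the grip in N (left out, the last holds). Time passes only in rows, so rows that do not move let the fingers close. It gives the time, the measured TCP pose, the force and the opening at its end, in the units of the state.
- ctrl.get_obs(): the state, without advancing time (a new reading comes with each control period).
- ctrl.camera(name): name is "scene" or "top" or "wrist"; returns the picture (480x640x3 uint8, red, green, blue); there is no depth.
- ctrl.calibration(name): a dict with "fx", "fy", "cx", "cy" (pixels), "rvec" (rotation vector, rad) and "tvec" (3), from world to camera coordinates, as OpenCV has them. Camera axes: x right, y down, z forward; pixel columns grow to the right and rows downward; lengths in m; the calibration is good to about 2 mm. A picture is of the moment at which its call begins: read the wrist's pose just before it. calibration takes no time and is no camera call; for the wrist camera it gives the pose at the moment of the call.
- ctrl.hand_in(): hands the job in, once; it reports no verdict.
The state is a dict: "time_s": time; "qpos": joint angles; "joint_vel": joint speeds; "tau": joint torques, N m; "ee_pos": TCP position; "eef_rot": TCP orientation; "force": force on the tool from outside, world axes, zero at the start; "moment": the same for the moment, N m; "grip_width": finger opening in m.
Only numpy, scipy, OpenCV 4.12 (cv2) and the standard library are available. Lean on these libraries where they do the work, as an engineer would, in place of code of your own. Each camera call takes 0.05 s, during which the arm holds its last target.

TASK

On the grey chaff collector box, first set the air lever on its right side to the small clip on its quadrant and leave it there; only then lift the inspection flap on top by its bar until it stands at the clip on the flap's own quadrant, and finish while still holding it there, because it falls shut when let go. Do not shift either clip, and leave the scoop, the cup and the bean tray where they are.

Things in the scene. Friction and masses are not known exactly. Their poses are not given: they have to be found in the camera images.
- chaff_box: The chaff collector, fixed to the counter: a grey steel box 170 (its x) x 180 (its y) x 106 mm high with an open top under a hinged steel flap, and a round duct stub behind. Origin: centre of its underside on the counter. Its x axis points from its front (the side of the flap's bar, towards the robot) to its back, its y axis to its left, z up.
- flap (a joint): Angle of the inspection flap, rad: 0 lying shut on the box, grows as the front edge is lifted, up to 1.35. Steel plate, 0.22 to 0.4 kg, almost no hinge friction: it falls shut by itself from any angle. Holding it at the bar takes about 1 to 2 N upwards.
- flap_hinge (a point): Middle of the flap's hinge line, on the box, 112 mm above the counter, 80 mm behind the box's origin. The hinge line runs along the box's y axis. Axes as the box's.
- flap_handle (a point): Centre of the black round bar by which the flap is lifted: 12 mm thick, 112 mm long, parallel to the hinge line and 215 mm from it (at angle a it is 215 cos a in front of the hinge and 215 sin a above it), carried by two arms 52 mm either side of its middle. Free space of 36 mm between bar and flap edge, and 38 mm to the box's front when shut. Turns with the flap: its -x axis points from the hinge to the bar.
- flap_mark (a joint): Angle at which the clip on the flap's quadrant is set, rad, same zero and sense as the flap: the flap stands at the mark when both values are equal. Set anew each time between 0.45 and 0.95. Held by stiff friction; not to be moved.
- flap_mark_clip (a point): Centre of the small aluminium clip (26 x 12 x 10 mm) on the arc-shaped rail of radius 120 mm on the box's left side (100 mm left of its middle), 128 mm from the flap's hinge line. A thin dark pointer on the flap's left edge runs along this rail. Its -x axis points from the hinge to the clip.
- lever (a joint): Angle of the air lever, rad: 0 upright, positive leaning to the box's back (away from the robot), range -0.75 to 0.75. It stays where it is left (friction, about 1 N at the grip). It starts leaning to the front.
- lever_pivot (a point): Pivot of the air lever, on the box: 20 mm in front of the box's origin, 170 mm to its right, 45 mm above the counter. The pivot axis is the box's y axis. Axes as the box's.
- lever_grip (a point): Centre of the lever's black cross grip: a cylinder 20 mm in diameter, 26 mm long along the pivot axis, 100 mm from the pivot (at angle a it is 100 sin a behind the pivot and 100 cos a above it), on a rod 8 mm thick. 67 mm free between the grip and the box's wall, 50 mm to the clip and pointer beside the wall. Its z axis points from pivot to grip.
- lever_mark (a joint): Angle at which the clip on the lever's quadrant is set, rad, same zero and sense as the lever: the lever is at its mark when both values are equal. Set anew each time between -0.1 and 0.5. Held by stiff friction; not to be moved.
- lever_mark_clip (a point): Centre of the small aluminium clip (8 x 10 x 18 mm) on the arc rail (radius 55 mm) close to the box's right wall (96 mm right of its middle), 62 mm from the pivot axis. A thin dark pointer on the lever's shaft runs along this rail, parallel to the lever. Its z axis points from the pivot axis to the clip.
- roaster: The big blue two-barrel sample roaster to the box's right, fixed, no part of the job; about 0.57 m high, its left side 72 mm to the left (+y) of its origin. The wooden handles of its two trays reach 226 mm in front of the origin (towards the robot), 45 and 209 mm to its right, 0.21 to 0.24 m above the counter: pass clear of them.
- scoop: Bystander: metal scoop, 62 x 186 x 56 mm, loose on the counter. Origin: centre of its underside.
- cup_bowl: Bystander: white cupping bowl, 92 mm across, 62 mm high, loose. Origin: centre of its underside.
- bean_tray: Bystander: shallow light tray of beans, 98 x 143 x 28 mm, loose. Origin: centre of its underside.

How it is judged:
On the way:
1. the air lever is brought to its clip and comes to rest there while the flap is still shut (angle between the z axis of lever_grip and the z axis of lever_mark_clip, either way round below 0.08 rad and velocity of joint lever between -0.05 and 0.05 rad/s and value of joint flap below 0.1 rad), for 0.3 s.
At the end, for the whole second after the job is handed in: The flap stands within 0.07 rad (4 degrees) of its clip, still, carried by the robot's fingers (contact force over 0.4 N); the lever, touched by nothing, stands within 0.08 rad of its clip (angle between the x axis of flap_handle and the x axis of flap_mark_clip, either way round below 0.07 rad and velocity of joint flap between -0.05 and 0.05 rad/s and contact force between flap and the fingers above 0.4 N and angle between the z axis of lever_grip and the z axis of lever_mark_clip, either way round below 0.08 rad and contact force between lever and anything else below 0.2 N); the arm keeps its last pose, push and grip.
It fails at once if the flap is lifted while the air lever is not at its clip (value of joint flap above 0.12 rad and angle between the z axis of lever_grip and the z axis of lever_mark_clip, either way round above 0.1 rad).
It fails at once if a clip is shifted (distance of any of flap_mark_clip, lever_mark_clip from where it was at the start of the episode above 0.005 m).
It fails at once if a bystander is moved by more than 3 cm (distance of any of scoop, cup_bowl, bean_tray from where it was at the start of the episode above 0.03 m).
It also fails if it takes over 61 s, if anything falls off the work surface, if the arm or the gripper's body presses on something with over 40 N, if the wrist force passes 120 N, or if a joint passes its speed limit or range.

## Working session

There is one attempt and no reset: what is moved stays moved. The work goes in short steps, Python scripts to look and compute and a tool call to move; the robot and the scene stay as the last step left them, time stands still between calls to the robot, and variables do not carry over. Pictures are saved under pics/ and viewed, and the job is handed in when it is done.

Besides the shell and the picture viewer there is one more tool, called after "Request:" as name(argument=value, ...), one argument or row to a line, values as JSON. drive_tool: Moves the arm, as the interface text tells. Its arguments: {"type":"object","properties":{"increments":{"type":"array"},"squeeze":{"type":"number"}},"required":["increments"]}

```bash
mkdir -p pics
cat > h.py <<'E'
import numpy as np, cv2
from station import ctrl
from scipy.spatial.transform import Rotation as R
def snap(n,f):
    c=ctrl.calibration(n); im=ctrl.camera(n); cv2.imwrite('pics/'+f,im[:,:,::-1]); return im,c
def proj(c,P):
    K=np.array([[c['fx'],0,c['cx']],[0,c['fy'],c['cy']],[0,0,1]])
    return cv2.projectPoints(np.array(P,float).reshape(-1,3),np.array(c['rvec'],float),np.array(c['tvec'],float),K,None)[0].reshape(-1,2)
def ray(c,uv):
    Rm=cv2.Rodrigues(np.array(c['rvec'],float))[0]; o=-Rm.T@np.array(c['tvec'],float)
    d=Rm.T@np.array([(uv[0]-c['cx'])/c['fx'],(uv[1]-c['cy'])/c['fy'],1]); return o,d
def onz(c,uv,z):
    o,d=ray(c,uv); return o+d*(z-o[2])/d[2]
E
python3 - <<'E'
from h import *
for n in ['scene','top','wrist']:
    im,c=snap(n,n+'0.png'); o,d=ray(c,(320,240)); print(n,c['fx'],o,d)
print(ctrl.get_obs())
E
```

```text
scene 574.7271311095022 [-0.31660589 -0.78888698  1.07192076] [ 0.52333601  0.58832396 -0.61665266]
top 450.4385262674399 [0.44163179 0.16324207 1.10506951] [ 0.07009879 -0.00370192 -0.99768656]
wrist 385.3045149224206 [0.07082015 0.55025617 0.38456261] [ 0.27304898 -0.07768091 -0.95902343]
{'time_s': 0.15, 'qpos': array([ 1.23740297e+00,  3.00342860e-01,  1.52142622e+00, -7.27859145e-06,
        1.32068691e+00, -6.65719531e-02]), 'joint_vel': array([-0.00061996, -0.00102655, -0.00109166,  0.00152845, -0.00137457,
       -0.00041542]), 'tau': array([ 9.45196348e-06, -5.31972671e+01, -3.52811551e+01,  7.07714190e-02,
        2.36246927e-02, -6.66241795e-05]), 'ee_pos': array([0.14494799, 0.53037195, 0.22202218]), 'eef_rot': array([-3.14154226e+00,  8.61894852e-04,  1.30397675e+00]), 'force': array([ 0.58669769, -0.0591829 ,  0.08214153]), 'moment': array([-0.01527422, -0.00587064, -0.03208149]), 'grip_width': 0.09453866172892163}
```

View pics/scene0.png

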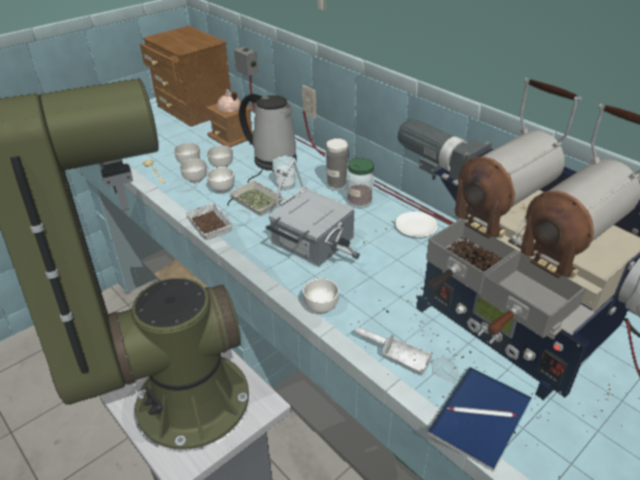

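View pics/top0.png

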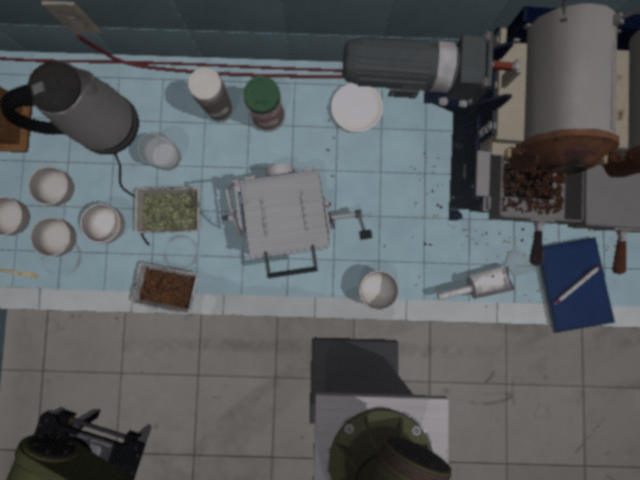

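View pics/wrist0.png

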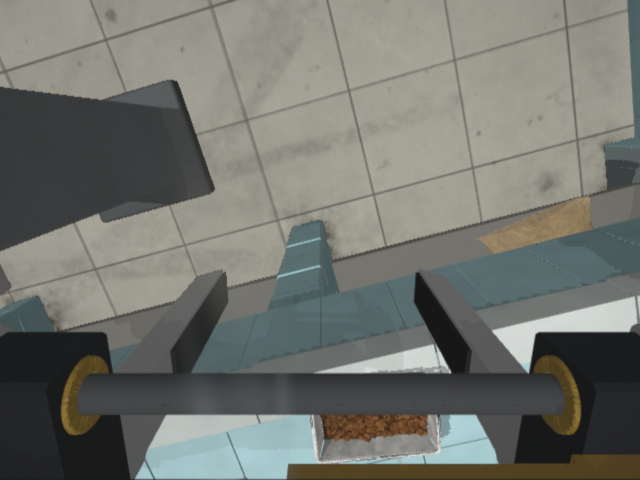

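Run:
```python
import cv2
a=cv2.imread('pics/top0.png')[150:300,200:400]; cv2.imwrite('pics/top0z.png',cv2.resize(a,None,fx=4,fy=4,interpolation=cv2.INTER_CUBIC))
a=cv2.imread('pics/scene0.png')[170:275,250:380]; cv2.imwrite('pics/scene0z.png',cv2.resize(a,None,fx=5,fy=5,interpolation=cv2.INTER_CUBIC))
```

```text
(no output)
```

View pics/top0z.png

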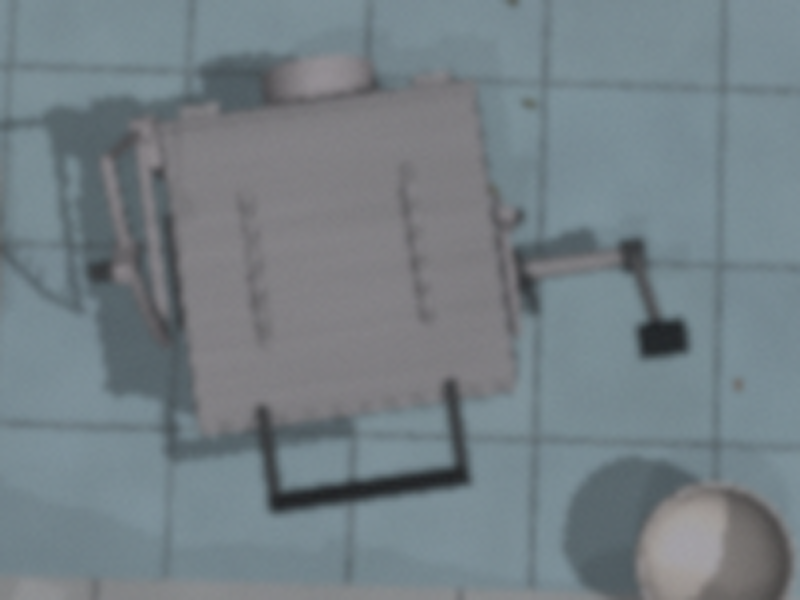

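View pics/scene0z.png

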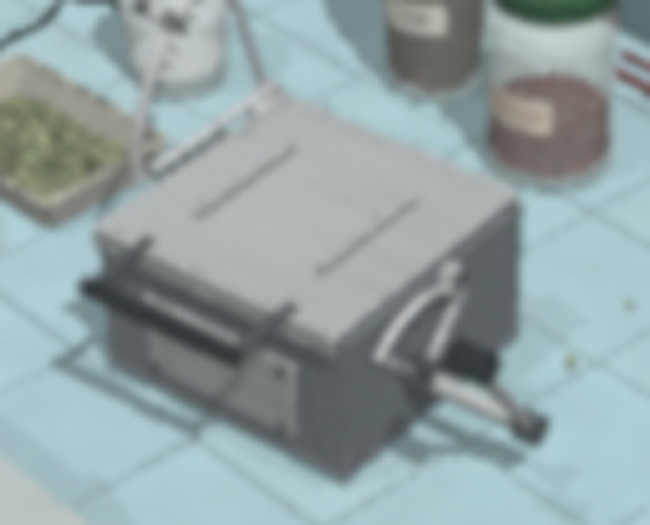

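```bash
cat >> h.py <<'E'
def box():
    return np.load('box.npy')  # x,y,yaw
def T(p,b=None):
    b=box() if b is None else b
    p=np.atleast_2d(np.array(p,float)); c,s=np.cos(b[2]),np.sin(b[2])
    return np.c_[b[0]+c*p[:,0]-s*p[:,1], b[1]+s*p[:,0]+c*p[:,1], p[:,2]]
E
python3 - <<'E'
from h import *
c=ctrl.calibration('top')
z=lambda x,y:(200+x/4,150+y/4)
L=onz(c,z(275,503),.112);Rr=onz(c,z(466,478),.112)
print(L,Rr,np.linalg.norm(L-Rr))
hl=onz(c,z(205,432),.114);hr=onz(c,z(518,388),.114);bl=onz(c,z(165,122),.114);br=onz(c,z(472,82),.114)
print(hl,hr,np.linalg.norm(hl-hr),bl,br,np.linalg.norm(bl-br),np.linalg.norm(bl-hl))
d=L-Rr; print(np.arctan2(d[1],d[0])-np.pi/2)
for a,b in((hl,hr),(bl,br)):
    d=a-b; print(np.arctan2(d[1],d[0])-np.pi/2)
for a,b in((bl,hl),(br,hr)):
    d=a-b; print(np.arctan2(d[1],d[0]))
yaw=-0.13
m=(L+Rr)/2
o=m[:2]+ (0.135)*np.array([np.cos(yaw),np.sin(yaw)])
print('origin',o)
b=np.array([*o,yaw]); np.save('box.npy',b)
cs=ctrl.calibration('scene')
for n,p in dict(front=T([-.085,.09,0]),cor=T([-.085,-.09,0]),piv=T([-.02,-.17,.045]),barL=T([-.135,.056,.112]),barR=T([-.135,-.056,.112]),bot=T([.085,-.09,0])).items():
    print(n,proj(c,p),proj(cs,p))
E
```

```text
[0.42948521 0.26953204 0.112     ] [0.44624012 0.16530628 0.112     ] 0.10556389727722035
[0.467128   0.30921848 0.114     ] [0.49644967 0.1381872  0.114     ] 0.17352653104893154 [0.63877451 0.33889513 0.114     ] [0.66678031 0.16867744 0.114     ] 0.1725061961090929 0.17419307977718643
0.15939232602048614
0.1697897900252492
0.16306836482848142
0.1712015401436895
0.17713013954807705
origin [0.57172352 0.19991855]
front [[262.29424906 246.46633102]] [[281.97928243 243.2128768 ]]
cor [[334.74091421 258.15965337]] [[315.83024975 275.67354787]]
piv [[373.19971423 235.79905871]] [[351.97579426 269.94018503]]
barL [[267.47773245 268.55183833]] [[271.11492802 224.50081908]]
barR [[317.8382508  276.69440504]] [[292.6038544  244.71517095]]
bot [[345.43664923 190.51243026]] [[363.61196839 253.24366519]]
```

Run:
```python
from h import *
from scipy.optimize import least_squares
c=ctrl.calibration('top');cs=ctrl.calibration('scene')
zt=lambda x,y:(200+x/4,150+y/4)
zs=lambda x,y:(250+x/5,170+y/5)
C=[(c,zt(275,503),[-.135,.052,.112]),(c,zt(460,480),[-.135,-.052,.112]),
(cs,zs(90,287),[-.135,.056,.112]),(cs,zs(240,352),[-.135,-.056,.112]),(cs,zs(345,478),[-.085,-.09,0]),(cs,zs(112,365),[-.085,.09,0])]
f=lambda b:np.concatenate([proj(k,T(p,b))[0]-uv for k,uv,p in C])
r=least_squares(f,[.57,.24,.168]); print(r.x,r.fun.reshape(-1,2).round(1)); b=r.x; np.save('box.npy',b)
# lever & clips: sweep
for a in np.arange(-.75,-.2,.1):
    g=T([-.02+.1*np.sin(a),-.17,.045+.1*np.cos(a)],b); print('lev',round(a,2),g,proj(c,g),proj(cs,g))
print('obs grip',zt(662,338),zs(470,360))
for a in np.arange(-.1,.51,.1):
    g=T([-.02+.062*np.sin(a),-.096,.045+.062*np.cos(a)],b); print('lclip',round(a,2),proj(c,g),proj(cs,g))
print('obs',zt(510,214),zs(452,272))
for a in np.arange(.45,.96,.1):
    g=T([.08-.128*np.cos(a),.1,.112+.128*np.sin(a)],b); print('fclip',round(a,2),proj(c,g),proj(cs,g))
print('obs',zt(122,272),zt(100,270))
```

```text
[0.57292606 0.24317348 0.1774569 ] [[-0.4 -0.6]
 [ 0.2 -1.9]
 [-1.4 -1. ]
 [-0.5  0.9]
 [ 0.3  2.3]
 [-0.6  1.3]]
lev -0.75 [[0.51615631 0.06027989 0.11816889]] [[365.22132126 239.00900654]] [[341.91649377 246.62459725]]
lev -0.65 [[0.52368149 0.06162949 0.12460838]] [[364.98865872 235.34471537]] [[343.6354886 243.285784 ]]
lev -0.55 [[0.53180185 0.06308582 0.13025245]] [[364.67167705 231.39562368]] [[345.48065004 240.07433945]]
lev -0.45 [[0.54043626 0.06463434 0.13504471]] [[364.27313931 227.20770319]] [[347.43004479 237.02722913]]
lev -0.35 [[0.54949844 0.06625959 0.13893727]] [[363.79716118 222.83185799]] [[349.46053747 234.17893755]]
lev -0.25 [[0.55889786 0.06794531 0.14189124]] [[363.24917424 218.32301933]] [[351.54818785 231.56094888]]
obs grip (365.5, 234.5) (344.0, 242.0)
lclip -0.1 [[327.63133102 216.83423484]] [[333.42685672 228.7800068 ]]
lclip 0.0 [[327.22265029 214.09325054]] [[334.74502045 227.62683167]]
lclip 0.1 [[326.80835925 211.39041626]] [[336.05594324 226.65588427]]
lclip 0.2 [[326.39335946 208.75752465]] [[337.34576889 225.87608788]]
lclip 0.3 [[325.98253077 206.22521667]] [[338.60109018 225.29409074]]
lclip 0.4 [[325.58064925 203.82248105]] [[339.80910122 224.91425204]]
lclip 0.5 [[325.19230977 201.57620397]] [[340.95773256 224.73866276]]
obs (327.5, 203.5) (340.4, 224.4)
fclip 0.45 [[236.04904979 231.21459585]] [[277.0154395  188.92596027]]
fclip 0.55 [[234.67966518 227.7979334 ]] [[278.19509263 184.71066055]]
fclip 0.65 [[233.26956649 223.81049326]] [[279.64028383 180.51547251]]
fclip 0.75 [[231.83549121 219.28477874]] [[281.33455121 176.39083597]]
fclip 0.85 [[230.39555573 214.26408922]] [[283.25786296 172.38642389]]
fclip 0.95 [[228.9689389  208.80245622]] [[285.38695966 168.5502519 ]]
obs (230.5, 218.0) (225.0, 217.5)
```

Request:
drive_tool(
  increments=[
    [[0, 0, 9.2], [0, 0, -3], 1],
    [[0, 0, 9.2], [0, 0, -3], 1],
    [[0, 0, 9.2], [0, 0, -3], 1],
    [[0, 0, 9.2], [0, 0, -3], 1],
    [[0, 0, 9.2], [0, 0, -3], 1],
    [[0, 0, 9.2], [0, 0, -3], 1],
    [[0, 0, 9.4], [0, 0, -3], 1],
    [[0, 0, 0], [24, 44, -2], 0.6],
    [[0, 0, 0], [24, 44, -2], 0.6],
    [[0, 0, 0], [24, 44, -2], 0.6],
    [[0, 0, 0], [24, 44, -2], 0.6],
    [[0, 0, 0], [24, 44, -2], 0.6],
    [[0, 0, 0], [24, 44, -2], 0.6],
    [[0, 0, 0], [24, 44, -2], 0.6],
    [[0, 0, 0], [24, 44, -2], 0.6],
    [[0, 0, 0], [24, 44, -2], 0.6],
    [[0, 0, 0], [24, 44, -2], 0.6],
    [[0, 0, 0], [24, 44, 0], 0.6],
    [[0, 0, 0], [26, 44, 0], 0.6],
  ],
)

```text
time_s: 2.52
ee_pos: [0.524, 0.0602, 0.2634]
eef_rot: [-3.142, 0.0, 0.176]
force: [0.6, 0.7, 0.1]
grip_width: 0.0562
```

Run:
```python
from h import *
o=ctrl.get_obs(); print(o['time_s'],o['ee_pos'],o['eef_rot'],o['qpos'])
snap('wrist','w1.png'); snap('top','t1.png')
```

```text
2.525 [0.52399023 0.06015563 0.26336818] [-3.14152453e+00  1.38367387e-04  1.76363384e-01] [ 4.48300951e-02  2.20171208e-01  1.52555121e+00  5.01473335e-05
  1.39601635e+00 -1.31542008e-01]
```

View pics/w1.png

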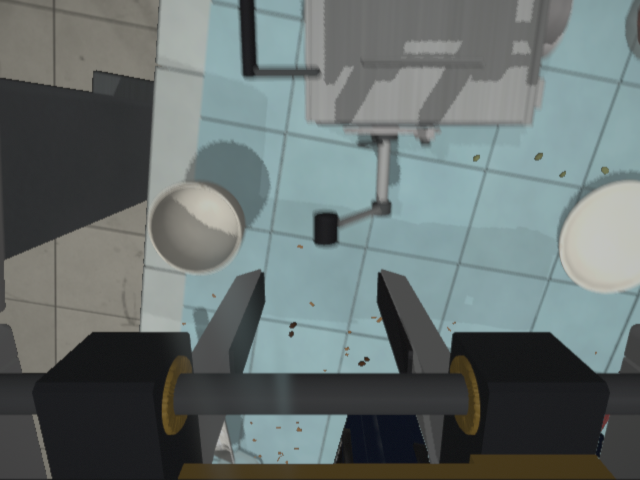

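Run:
```python
import cv2
a=cv2.imread('pics/w1.png')[40:260,220:560]; cv2.imwrite('pics/w1z.png',cv2.resize(a,None,fx=2.3,fy=2.3,interpolation=cv2.INTER_CUBIC))
from h import *
c=ctrl.calibration('wrist'); o,d=ray(c,(320,240)); print(o,d)
b=box()
for p,uv in {'grip':([-.02+.1*np.sin(-.65),-.17,.045+.1*np.cos(.65)],(326,228)),'barR':([-.135,-.056,.112],(250,72)),'cor_b':([.085,-.09,.106],(530,122)),'cor_f':([-.085,-.09,.106],(308,122)),'piv':([-.02,-.17,.045],(383,207)),'cl':([-.02+.062*np.sin(.42),-.096,.045+.062*np.cos(.42)],(426,135))}.items():
    print(p,proj(c,T(uv[0] if 0 else p if 0 else (p if isinstance(p,list) else {'grip':[-.02+.1*np.sin(-.65),-.17,.045+.1*np.cos(.65)],'barR':[-.135,-.056,.112],'cor_b':[.085,-.09,.106],'cor_f':[-.085,-.09,.106],'piv':[-.02,-.17,.045],'cl':[-.02+.062*np.sin(.42),-.096,.045+.062*np.cos(.42)]}[p]))),uv[1])
```

```text
[0.51214991 0.13415467 0.42515375] [ 0.04708556 -0.28007787 -0.95898662]
grip [[319.29110012 221.38631335]] (326, 228)
barR [[246.30894773  71.11180319]] (250, 72)
cor_b [[527.47549629 116.72781955]] (530, 122)
cor_f [[313.11265808 117.89321353]] (308, 122)
piv [[379.98743557 202.20874525]] (383, 207)
cl [[424.95396107 125.14697396]] (426, 135)
```

View pics/w1z.png

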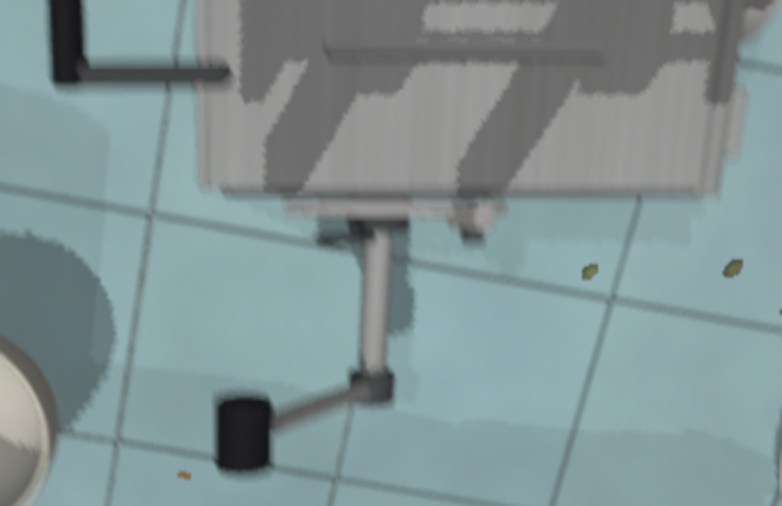

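```bash
cat > fit.py <<'E'
from h import *
from scipy.optimize import least_squares
c=ctrl.calibration('top');cs=ctrl.calibration('scene');w=ctrl.calibration('wrist')
zt=lambda x,y:(200+x/4,150+y/4)
zs=lambda x,y:(250+x/5,170+y/5)
zw=lambda x,y:(220+x/2.3,40+y/2.3)
G=lambda a:[-.02+.1*np.sin(a),-.17,.045+.1*np.cos(a)]
K=lambda a:[-.02+.062*np.sin(a),-.096,.045+.062*np.cos(a)]
C=[(c,zt(275,503),[-.135,.052,.112],.7),(c,zt(460,480),[-.135,-.052,.112],.7),
(cs,zs(90,287),[-.135,.056,.112],.5),(cs,zs(240,352),[-.135,-.056,.112],.5),(cs,zs(345,478),[-.085,-.09,0],.5),
(w,zw(68,80),[-.135,-.056,.112],.6),(w,zw(243,433),G,1),(c,zt(662,338),G,1),(cs,zs(470,360),G,.5),
(w,zw(475,215),K,1),(c,zt(510,214),K,1),(cs,zs(452,272),K,1)]
def f(b):
    out=[]
    for k,uv,p,wt in C:
        if callable(p): p=p(b[3] if p is G else b[4])
        out.append(wt*(proj(k,T(p,b))[0]-uv))
    return np.concatenate(out)
r=least_squares(f,[.57,.24,.176,-.65,.42],loss='soft_l1'); print(r.x); print(f(r.x).reshape(-1,2).round(1)); np.save('box.npy',r.x[:3]); np.save('ang.npy',r.x[3:])
print('grip',T(G(r.x[3])),'target',T(G(r.x[4])))
J=np.linalg.inv(r.jac.T@r.jac); print(np.sqrt(np.diag(J)).round(4))
E
python3 fit.py
```

```text
[ 0.57655615  0.23795575  0.15303309 -0.57326303  0.44051796]
[[ 0.3 -1.8]
 [ 0.9 -1.9]
 [ 0.1 -0.7]
 [ 0.3  0.5]
 [ 0.7  1.4]
 [-0.8 -0.1]
 [-0.3 -0.8]
 [ 1.1 -1.8]
 [ 1.  -0.2]
 [-0.4 -0.8]
 [ 0.5 -1.1]
 [ 1.6  1.1]]
grip [[0.52910031 0.05862597 0.12901357]] target [[0.62484655 0.07339378 0.13545309]]
[0.0017 0.0008 0.0103 0.0245 0.0379]
```

```bash
sed -i 's/    return np.concatenate(out)/    return np.concatenate(out+[[(b[2]-.172)\/.004]])/; s/f(r.x).reshape/f(r.x)[:-1].reshape/' fit.py; python3 fit.py; python3 -c "
from h import *
c=ctrl.calibration('wrist');print(onz(c,(325.6,228),.126))"
```

```text
[ 0.57538894  0.23899003  0.17001986 -0.59540513  0.42525504]
[[ 0.7 -1.3]
 [ 1.2 -1.9]
 [ 0.  -0.4]
 [ 0.4  0.6]
 [ 0.8  1.3]
 [-0.8  0.8]
 [-0.3 -1.1]
 [ 1.1 -1.7]
 [ 1.  -0. ]
 [-0.4 -2.5]
 [-0.1 -1. ]
 [ 1.2  0.9]]
grip [[0.52916588 0.05856756 0.12779214]] target [[0.62510211 0.07503763 0.13609335]]
[0.0016 0.0009 0.0045 0.0216 0.0361]
[0.52954855 0.05745151 0.126     ]
```

Request:
drive_tool(
  increments=[
    [[0, 0, 0], [5, 3, 0], 0.6],
    [[0, 0, 0], [0, 0, 25], 0.6],
    [[0, 0, 0], [0, 0, 25], 0.6],
    [[0, 0, 0], [0, 0, 25], 0.6],
    [[0, 0, 0], [0, 0, 25], 0.6],
    [[0, 0, 0], [0, 0, 12], 0.6],
    [[0, 0, 0], [0, 0, 12], 0.6],
    [[0, 0, 0], [0, 0, 0], 0.6],
  ],
  squeeze=6,
)

```text
time_s: 3.62
ee_pos: [0.5285, 0.0598, 0.1392]
eef_rot: [-3.142, 0.001, 0.177]
force: [-0.3, -0.5, 0.1]
grip_width: 0.0563
```

Run:
```python
from h import *
snap('wrist','w2.png')
```

```text
(no output)
```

View pics/w2.png

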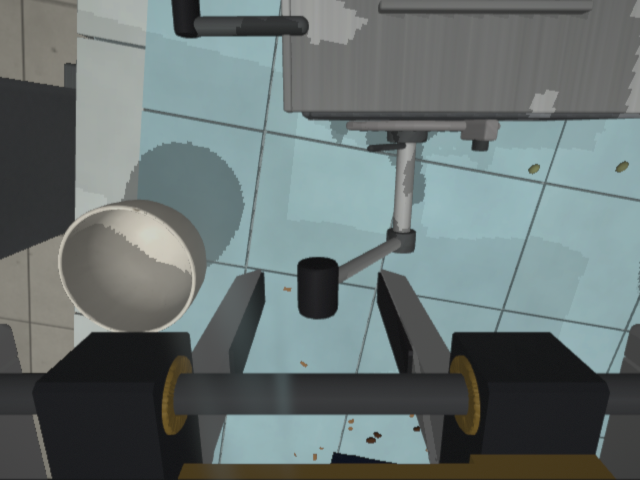

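Request:
drive_tool(
  increments=[
    [[0, 0, 0], [0, 0, 0], 0],
    [[0, 0, 0], [0, 0, 0], 0],
    [[0, 0, 0], [0, 0, 0], 0],
    [[0, 0, 0], [0, 0, 0], 0],
    [[0, 0, 0], [0, 0, 0], 0],
  ],
  squeeze=6,
)

```text
time_s: 4.3
ee_pos: [0.5285, 0.0595, 0.1395]
eef_rot: [3.142, 0.0, 0.177]
force: [-3.2, -0.5, 2.1]
grip_width: 0.0197
```

Request:
drive_tool(
  increments=[
    [[0, 0, 0], [6.5, 0, -4.1], 0],
    [[0, 0, 0], [6.5, 0, -3.5], 0],
    [[0, 0, 0], [6.5, 0, -2.9], 0],
    [[0, 0, 0], [6.5, 0, -2.3], 0],
    [[0, 0, 0], [6.5, 0, -1.9], 0],
    [[0, 0, 0], [6.5, 0, -1.4], 0],
    [[0, 0, 0], [6.5, 0, -0.9], 0],
    [[0, 0, 0], [6.5, 0, -0.5], 0],
    [[0, 0, 0], [6.5, 0, -0.1], 0],
    [[0, 0, 0], [6.5, 0, 0.4], 0],
    [[0, 0, 0], [6.5, 0, 0.7], 0],
    [[0, 0, 0], [6.5, 0, 1.3], 0],
    [[0, 0, 0], [6.5, 0, 1.6], 0],
    [[0, 0, 0], [6.5, 0, 2.2], 0],
    [[0, 0, 0], [0, 0, 0], 0],
  ],
)

```text
time_s: 6.18
ee_pos: [0.6188, 0.0757, 0.1506]
eef_rot: [3.142, -0.001, 0.177]
force: [0.5, -0.0, 0.3]
grip_width: 0.0196
```

Run:
```python
from h import *
im,c=snap('wrist','w3.png'); snap('top','t3.png')
o=ctrl.get_obs(); b=box(); p=o['ee_pos']
x=(p[0]-b[0])*np.cos(b[2])+(p[1]-b[1])*np.sin(b[2]); print(p,x,np.arcsin((x+.02)/.1))
a=im[0:320,240:640]; cv2.imwrite('pics/w3z.png',cv2.resize(a[:,:,::-1],None,fx=1.8,fy=1.8,interpolation=cv2.INTER_CUBIC))
```

```text
[0.61844206 0.07559993 0.15075464] 0.014786426619885985 0.355292131205129
```

View pics/w3z.png

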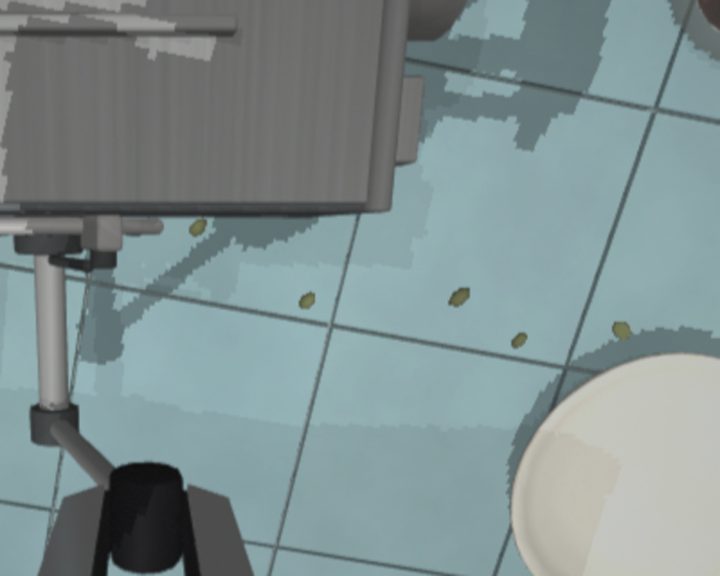

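```bash
python3 - <<'E'
from h import *
c=ctrl.calibration('wrist')
q=lambda p:((proj(c,T(p))[0]-[240,0])*1.8).round(0)
print('piv -.17',q([-.02,-.17,.045]),'piv -.11',q([-.02,-.11,.045]),'obs 54,425 / 48,255')
print('backcorner',q([.085,-.09,.112]),'obs 390,212(flap) ')
for a in np.arange(.25,.56,.05): print(round(a,2),'clip',q([-.02+.062*np.sin(a),-.096,.045+.062*np.cos(a)]),'grip',q([-.02+.1*np.sin(a),-.17,.045+.1*np.cos(a)]))
E
python3 - <<'E'
import cv2
a=cv2.imread('pics/t3.png')[170:260,300:400]; cv2.imwrite('pics/t3z.png',cv2.resize(a,None,fx=7,fy=6.6,interpolation=cv2.INTER_CUBIC))
a=cv2.imread('pics/w3.png')[100:180,230:350]; cv2.imwrite('pics/w3zz.png',cv2.resize(a,None,fx=6,fy=6,interpolation=cv2.INTER_CUBIC))
E
```

```text
piv -.17 [ 57. 429.] piv -.11 [ 53. 277.] obs 54,425 / 48,255
backcorner [396. 223.] obs 390,212(flap) 
0.25 clip [ 78. 243.] grip [106. 530.]
0.3 clip [ 89. 243.] grip [124. 528.]
0.35 clip [ 99. 243.] grip [142. 526.]
0.4 clip [109. 243.] grip [159. 523.]
0.45 clip [119. 243.] grip [175. 520.]
0.5 clip [128. 243.] grip [190. 517.]
0.55 clip [137. 243.] grip [205. 514.]
```

View pics/w3zz.png

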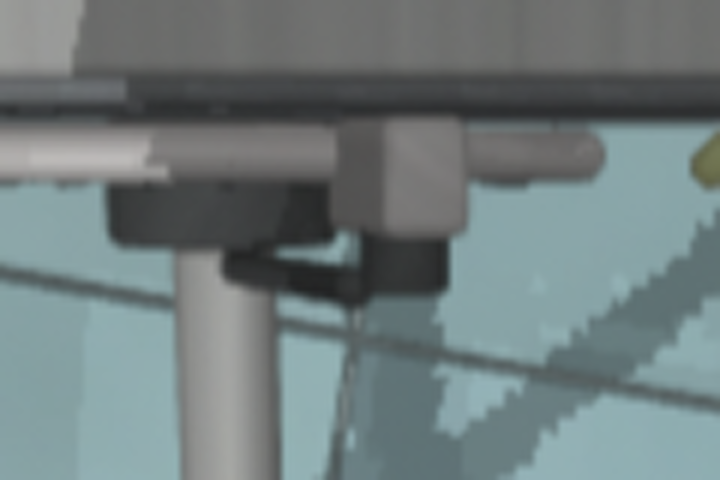

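View pics/t3z.png

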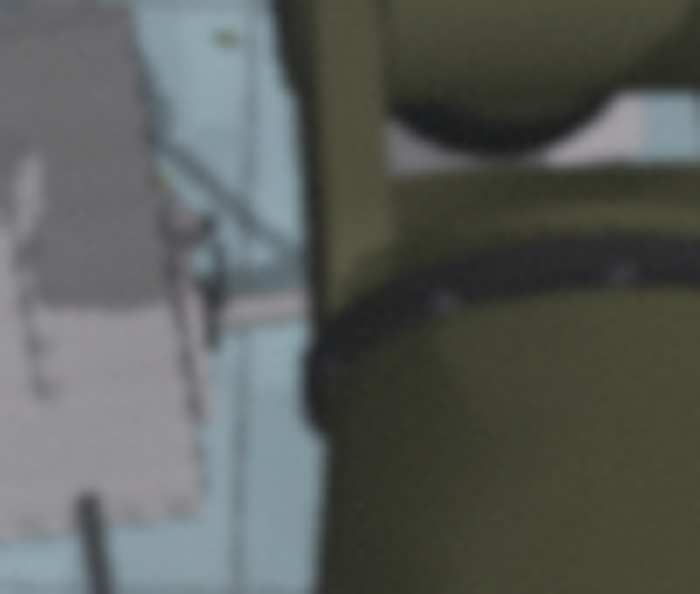

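Run:
```python
from h import *
c=ctrl.calibration('wrist')
q=lambda p:((proj(c,T(p))[0]-[240,0])*1.8).round(1)+[-3,-5]
for a in np.arange(.3,.56,.05): print(round(a,2),'end',q([-.02+.071*np.sin(a),-.096,.045+.071*np.cos(a)]),'knob',q([-.02+.062*np.sin(a),-.105,.045+.062*np.cos(a)]),'grip',q([-.02+.1*np.sin(a),-.17,.045+.1*np.cos(a)]))
print('obs end 109.5,233 knob 103.5,259.5 grip 146')
```

```text
0.3 end [ 92.7 238.5] knob [ 86.1 269.3] grip [121.2 523.4]
0.35 end [104.9 238.5] knob [ 96.2 269.1] grip [138.7 521.1]
0.4 end [116.8 238.5] knob [106.1 268.9] grip [155.7 518.4]
0.45 end [128.3 238.5] knob [115.7 268.7] grip [171.9 515.4]
0.5 end [139.4 238.4] knob [125.  268.5] grip [187.3 512.2]
0.55 end [150.  238.3] knob [133.9 268.2] grip [202.  508.7]
obs end 109.5,233 knob 103.5,259.5 grip 146
```

Request:
drive_tool(
  increments=[
    [[0, 0, 0], [1.5, 0, 0.6], 0],
    [[0, 0, 0], [0, 0, 0], 0],
    [[0, 0, 0], [0, 0, 0], 0.2],
    [[0, 0, 0], [0, 0, 0], 0.45],
    [[0, 0, 0], [0, 0, 0], 0.6],
    [[0, 0, 0], [0, 0, 0], 0.6],
    [[0, 0, 0], [0, 0, -12], 0.6],
    [[0, 0, 0], [0, 0, -25], 0.6],
    [[0, 0, 0], [0, 0, -35], 0.6],
    [[0, 0, 0], [0, 0, -35], 0.6],
    [[0, 0, 0], [-20, 15, 0], 0.6],
    [[0, 0, 0], [-20, 15, 0], 0.6],
    [[0, 0, 0], [0, 0, 0], 0.6],
  ],
)

```text
time_s: 7.9
ee_pos: [0.5852, 0.0385, 0.2586]
eef_rot: [3.141, -0.001, 0.175]
force: [0.4, -0.1, 1.1]
grip_width: 0.0563
```

Run:
```python
from h import *
im,c=snap('wrist','w4.png'); s,_=snap('scene','s4.png')
cv2.imwrite('pics/w4z.png',cv2.resize(im[40:260,220:560,::-1],None,fx=2.3,fy=2.3,interpolation=cv2.INTER_CUBIC))
cv2.imwrite('pics/s4z.png',cv2.resize(s[200:275,310:390,::-1],None,fx=8,fy=8,interpolation=cv2.INTER_CUBIC))
```

```text
(no output)
```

View pics/w4z.png

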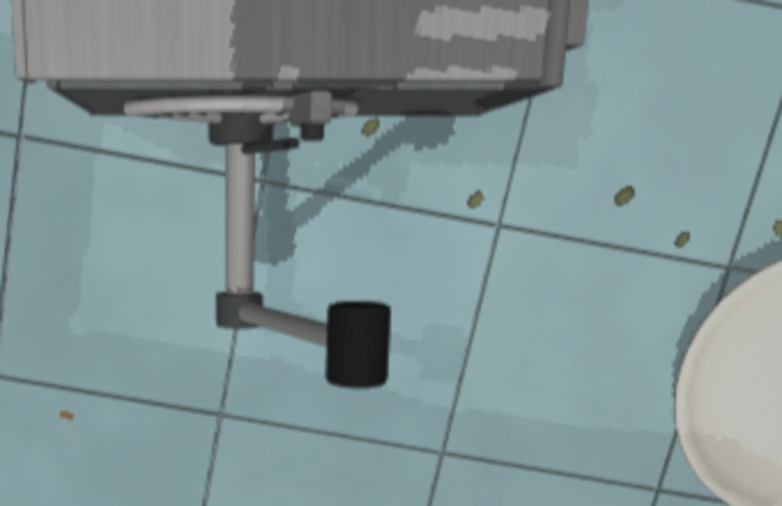

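View pics/s4z.png

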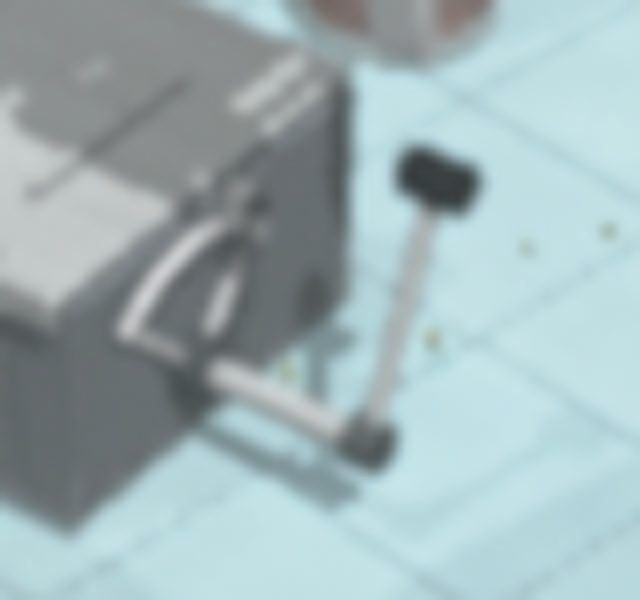

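```bash
cat > fit2.py <<'E'
from h import *
from scipy.optimize import least_squares
w=ctrl.calibration('wrist'); cs=ctrl.calibration('scene'); b0=box()
zw=lambda x,y:np.array((220+x/2.3,40+y/2.3)); zs=lambda x,y:np.array((310+x/8,200+y/8))
# per view: pixel offset (2) to absorb pose/calib error, anchored by shaft ends; angles lever, clip
P=lambda r,y:(lambda a:[-.02+r*np.sin(a),y,.045+r*np.cos(a)])
for nm,c,z,anch,L,K in [('wrist',w,zw,[((240,310),[-.02,-.17,.045])],((358,344),P(.1,-.17)),[((316,106),P(.071,-.096)),((312,131),P(.062,-.104))]),
  ('scene',cs,zs,[((368,440),[-.02,-.17,.045])],((438,180),P(.1,-.17)),[((243,203),P(.062,-.096)),((258,209),P(.062,-.104))])]:
    off=np.mean([z(*o)-proj(c,T(p))[0] for o,p in anch],0)
    est=lambda o,p:least_squares(lambda a:proj(c,T(p(a[0])))[0]+off-z(*o),[.4])
    r=est(*L); print(nm,off,'lever',r.x,r.fun)
    for k in K: r=est(*k); print('  clip',r.x,r.fun)
E
python3 fit2.py
python3 - <<'E'
import cv2
a=cv2.imread('pics/w4.png')[70:125,300:385]; cv2.imwrite('pics/w4zz.png',cv2.resize(a,None,fx=9,fy=9,interpolation=cv2.INTER_CUBIC))
E
```

```text
wrist [ 0.99163756 -3.22180519] lever [0.38195302] [0.10604665 1.59164358]
  clip [0.3406048] [-0.07762003  2.00983918]
  clip [0.38797401] [-0.09440822  3.04747958]
scene [-1.26333473 -0.32556866] lever [0.37439045] [-0.12710068 -0.45197276]
  clip [0.41977426] [-0.08397907 -0.4229597 ]
  clip [0.39086609] [-0.01855241 -0.07444145]
```

View pics/w4zz.png

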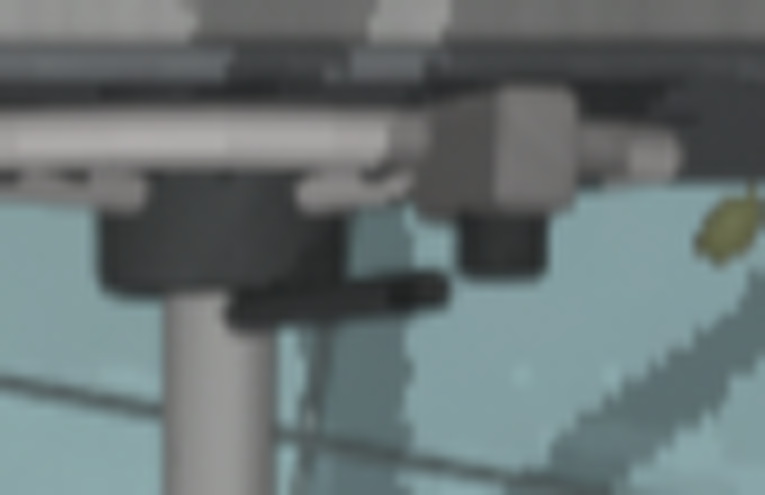

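Run:
```python
from h import *
o=ctrl.get_obs();Rt=R.from_euler('xyz',o['eef_rot'])
for p in ([-.03,.06,.28],[-.135,0,.2],[-.135,0,.112]):
    t=T(p)[0]; print(t,Rt.inv().apply(t-o['ee_pos'])*1000)
```

```text
[0.53566939 0.29304886 0.28      ] [  -4.98197674 -258.47450244  -22.03551967]
[0.44233545 0.21614777 0.2       ] [-110.43282893 -199.13909168   57.86708856]
[0.44233545 0.21614777 0.112     ] [-110.51764745 -199.14533458  145.86704747]
```

Request:
drive_tool(
  increments=[
    [[0, 0, 0], [0, -20, -11], 0.45],
    [[0, 0, 0], [0, -48, -11], 0.45],
    [[0, 0, 0], [-1, -48, 0], 0.45],
    [[0, 0, 0], [-1, -48, 0], 0.45],
    [[0, 0, 0], [-1, -48, 0], 0.45],
    [[0, 0, 0], [-1, -30, 0], 0.45],
    [[0, 0, 0], [-1, -16, 0], 0.45],
    [[0, 0, 0], [0, 0, 0], 0.45],
  ],
)

```text
time_s: 9.0
ee_pos: [0.535, 0.2934, 0.2794]
eef_rot: [-3.142, -0.0, 0.178]
force: [-0.4, -0.7, 0.3]
grip_width: 0.0423
```

Run:
```python
from h import *
im,c=snap('wrist','w5.png'); s,_=snap('scene','s5.png')
cv2.imwrite('pics/s5z.png',cv2.resize(s[150:275,250:390,::-1],None,fx=5,fy=4.8,interpolation=cv2.INTER_CUBIC))
```

```text
(no output)
```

View pics/w5.png

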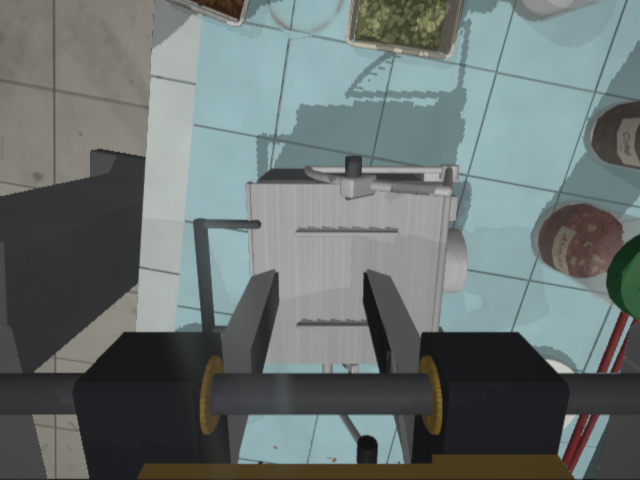

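View pics/s5z.png

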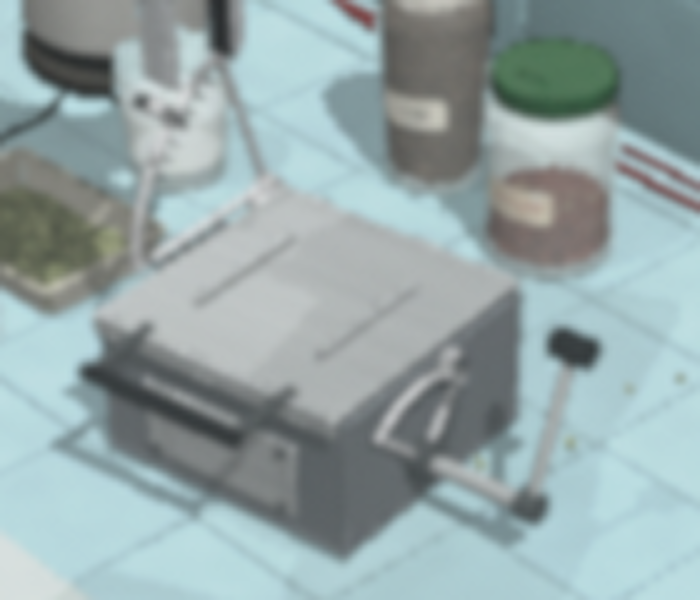

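Run:
```python
import cv2
a=cv2.imread('pics/w5.png')[140:240,190:480]; cv2.imwrite('pics/w5z.png',cv2.resize(a,None,fx=2.75,fy=5,interpolation=cv2.INTER_CUBIC))
a=cv2.imread('pics/s5.png')[110:230,240:350]; cv2.imwrite('pics/s5zz.png',cv2.resize(a,None,fx=5,fy=5,interpolation=cv2.INTER_CUBIC))
a=cv2.imread('pics/scene0.png')[150:210,250:320]; cv2.imwrite('pics/s0zz.png',cv2.resize(a,None,fx=9,fy=9,interpolation=cv2.INTER_CUBIC))
```

```text
(no output)
```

View pics/w5z.png

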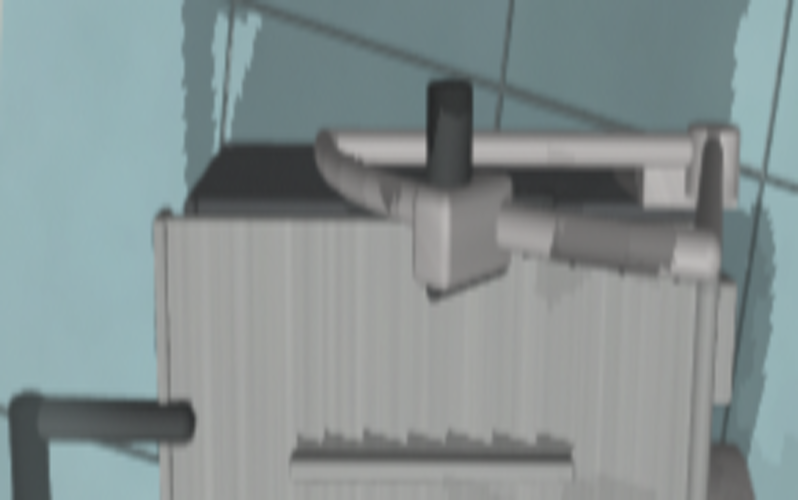

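View pics/s0zz.png

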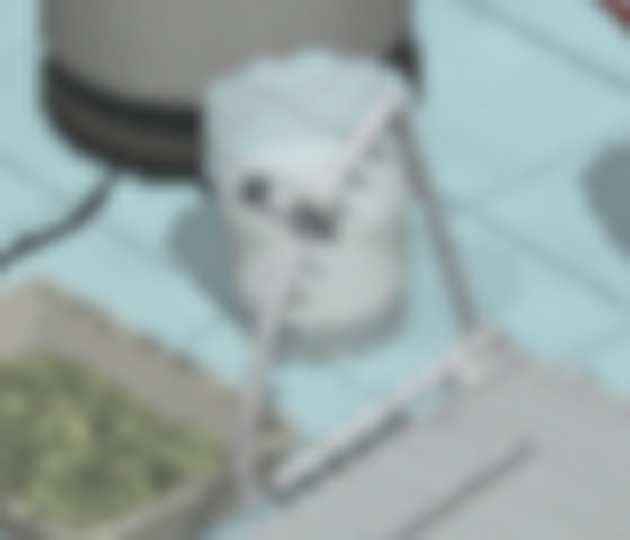

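Run:
```python
from h import *
from scipy.optimize import least_squares
w=ctrl.calibration('wrist'); cs=ctrl.calibration('scene')
zw=lambda x,y:np.array((190+x/2.75,140+y/5)); zs=lambda x,y:np.array((250+x/9,150+y/9))
print('bar',proj(w,T([-.135,.05,.112])),zw(28,420),'flapFL',proj(w,T([-.093,.09,.114])),zw(165,215),'hingeL',proj(w,T([.08,.09,.112])),zw(705,270))
print('scene bar',proj(cs,T([-.135,.056,.112])),(250+90/5,170+287/5),proj(cs,T([-.135,-.056,.112])),(250+240/5,170+352/5))
for a in np.arange(.6,.96,.05):
    K=lambda r,y:T([.08-r*np.cos(a),y,.112+r*np.sin(a)])
    q=lambda r,y:((proj(w,K(r,y))[0]-[190,140])*[2.75,5]).round(0)
    s=lambda r,y:((proj(cs,K(r,y))[0]-[250,150])*9).round(0)
    print(round(a,2),'W in',q(.115,.1),'out',q(.141,.1),'knob.12',q(.128,.12),'S',s(.128,.1),'knob',s(.128,.12))
```

```text
bar [[201.43147387 226.25667373]] [200.18181818 224.        ] flapFL [[246.47476485 181.59536556]] [250. 183.] hingeL [[448.71788539 182.34740533]] [446.36363636 194.        ]
scene bar [[268.02073892 226.53438352]] (268.0, 227.4) [[298.84849753 241.53177664]] (298.0, 240.4)
0.6 W in [419. 201.] out [332. 216.] knob.12 [378.  56.] S [275. 295.] knob [228. 274.]
0.65 W in [434. 206.] out [350. 222.] knob.12 [394.  58.] S [282. 276.] knob [235. 256.]
0.7 W in [450. 211.] out [369. 229.] knob.12 [413.  61.] S [290. 257.] knob [243. 237.]
0.75 W in [468. 216.] out [390. 235.] knob.12 [432.  64.] S [298. 239.] knob [250. 219.]
0.8 W in [487. 220.] out [414. 242.] knob.12 [454.  66.] S [306. 221.] knob [259. 201.]
0.85 W in [507. 225.] out [439. 249.] knob.12 [478.  69.] S [315. 203.] knob [268. 183.]
0.9 W in [529. 229.] out [467. 255.] knob.12 [503.  72.] S [325. 185.] knob [277. 166.]
0.95 W in [552. 234.] out [496. 261.] knob.12 [530.  74.] S [334. 168.] knob [287. 149.]
```

Run:
```python
from h import *
w=ctrl.calibration('wrist')
for a in np.arange(.7,.96,.04):
    def q(r,t,y=.1):
        u=np.array([-np.cos(a),0,np.sin(a)]); n=np.array([np.sin(a),0,np.cos(a)])
        return ((proj(w,T(np.array([.08,y,.112])+r*u+t*n))[0]-[190,140])*[2.75,5]).round(0)-[3,8]
    print(round(a,2),q(.141,-.005),q(.141,.005),q(.115,.005),q(.128,0,.11),q(.128,0,.12))
```

```text
0.7 [352. 216.] [380. 225.] [462. 207.] [409. 133.] [410.  53.]
0.74 [367. 221.] [399. 231.] [477. 211.] [424. 137.] [425.  55.]
0.78 [384. 227.] [418. 236.] [493. 215.] [441. 140.] [442.  57.]
0.82 [403. 232.] [439. 241.] [510. 218.] [459. 143.] [460.  60.]
0.86 [423. 237.] [461. 246.] [527. 222.] [478. 146.] [480.  62.]
0.9 [444. 242.] [484. 252.] [545. 225.] [498. 150.] [500.  64.]
0.94 [466. 248.] [509. 257.] [564. 229.] [519. 153.] [521.  66.]
```

Request:
drive_tool(
  increments=[
    [[0, 0, 0], [-15, 9, 0], 0.4],
    [[0, 0, 0], [-30, 16, 15], 0.4],
    [[0, 0, 0], [-30, 16, 25], 0.4],
    [[0, 0, 0], [-20, 12, 25], 0.4],
    [[0, 0, 0], [-10.5, 6.5, 25], 0.4],
    [[0, 0, 0], [0, 0, 0], 0.4],
  ],
  squeeze=20,
)

```text
time_s: 9.85
ee_pos: [0.4415, 0.214, 0.1886]
eef_rot: [3.141, 0.002, 0.175]
force: [-0.4, 0.3, -0.2]
grip_width: 0.0374
```

Run:
```python
from h import *
im,c=snap('wrist','w6.png'); print(proj(c,T([[-.135,.05,.112],[-.135,-.05,.112],[-.135,0,.112]])))
```

```text
[[322.3211393  168.13498622]
 [321.54741419 315.48229871]
 [321.9136484  245.73708025]]
```

View pics/w6.png

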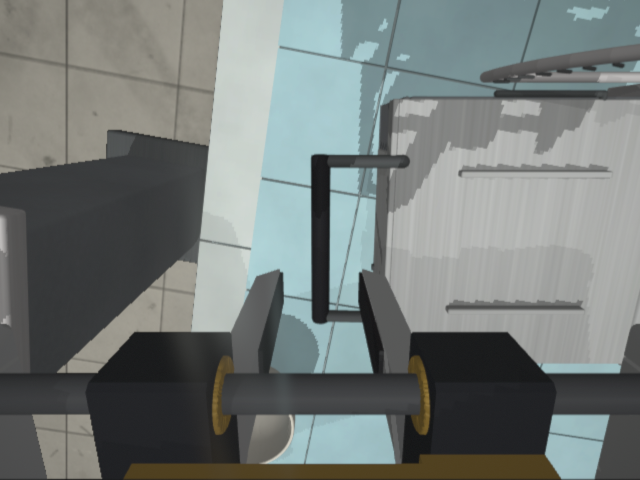

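Request:
drive_tool(
  increments=[
    [[0, 0, 0], [0, -2, 20], 0.4],
    [[0, 0, 0], [0, 0, 20], 0.4],
    [[0, 0, 0], [0, 0, 18], 0.4],
    [[0, 0, 0], [0, 0, 9], 0.4],
    [[0, 0, 0], [0, 0, 0], 0.4],
    [[0, 0, 0], [0, 0, 0], 0],
    [[0, 0, 0], [0, 0, 0], 0],
    [[0, 0, 0], [0, 0, 0], 0],
    [[0, 0, 0], [0, 0, 0], 0],
  ],
  squeeze=20,
)

```text
time_s: 11.02
ee_pos: [0.4405, 0.2171, 0.1225]
eef_rot: [3.141, 0.003, 0.177]
force: [-10.3, -2.7, 9.0]
grip_width: 0.0112
```

Run:
```python
from h import *
o=ctrl.get_obs(); b=box(); print(o['ee_pos'],o['force'])
im,c=snap('wrist','w7.png')
p=o['ee_pos']; print((p[0]-b[0])*np.cos(b[2])+(p[1]-b[1])*np.sin(b[2]))
```

```text
[0.44053201 0.21711678 0.12250317] [-10.3192049   -2.71635511   8.97275255]
-0.13661348403436926
```

View pics/w7.png

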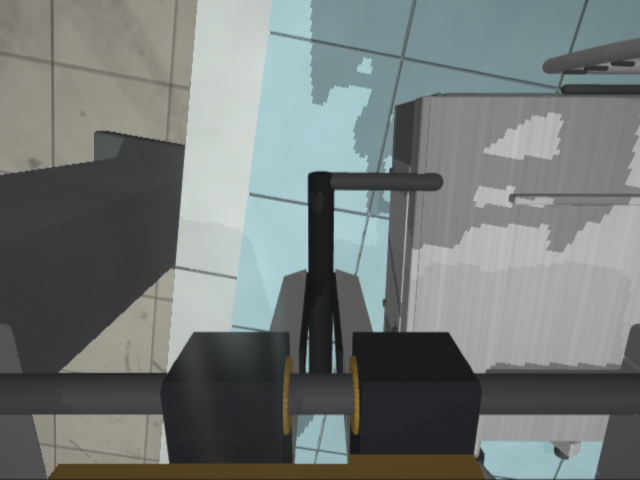

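Run:
```python
import numpy as np
a=np.linspace(0,.8,21); print(np.c_[215*(np.cos(a[:-1])-np.cos(a[1:])),-215*np.diff(np.sin(a))].round(1).tolist())
```

```text
[[0.2, -8.6], [0.5, -8.6], [0.9, -8.6], [1.2, -8.5], [1.5, -8.5], [1.9, -8.4], [2.2, -8.3], [2.5, -8.2], [2.9, -8.1], [3.2, -8.0], [3.5, -7.9], [3.8, -7.7], [4.1, -7.5], [4.4, -7.4], [4.7, -7.2], [5.0, -7.0], [5.3, -6.8], [5.5, -6.6], [5.8, -6.4], [6.0, -6.1]]
```

Request:
drive_tool(
  increments=[
    [[0, 0, 0], [-1, 0, 0], 0],
    [[0, 0, 0], [0.2, 0, -8.6], 0],
    [[0, 0, 0], [0.5, 0, -8.6], 0],
    [[0, 0, 0], [0.9, 0, -8.6], 0],
    [[0, 0, 0], [1.2, 0, -8.5], 0],
    [[0, 0, 0], [1.5, 0, -8.5], 0],
    [[0, 0, 0], [1.9, 0, -8.4], 0],
    [[0, 0, 0], [2.2, 0, -8.3], 0],
    [[0, 0, 0], [2.5, 0, -8.2], 0],
    [[0, 0, 0], [2.9, 0, -8.1], 0],
    [[0, 0, 0], [3.2, 0, -8], 0],
    [[0, 0, 0], [0, 0, 0], 0],
  ],
  squeeze=15,
)

```text
time_s: 12.58
ee_pos: [0.4565, 0.2199, 0.2069]
eef_rot: [3.141, 0.002, 0.177]
force: [-12.0, -2.7, 3.4]
grip_width: 0.0118
```

Request:
drive_tool(
  increments=[
    [[0, 0, 0], [2.5, 0, -7.9], 0],
    [[0, 0, 0], [2.8, 0, -7.7], 0],
    [[0, 0, 0], [4.1, 0, -7.5], 0],
    [[0, 0, 0], [4.4, 0, -7.4], 0],
    [[0, 0, 0], [4.7, 0, -7.2], 0],
    [[0, 0, 0], [5, 0, -7], 0],
    [[0, 0, 0], [5.3, 0, -6.8], 0],
    [[0, 0, 0], [5.5, 0, -6.6], 0],
    [[0, 0, 0], [5.8, 0, -6.4], 0],
    [[0, 0, 0], [6, 0, -6.1], 0],
    [[0, 0, 0], [0, 0, 0], 0],
    [[0, 0, 0], [0, 0, 0], 0],
  ],
)

```text
time_s: 14.08
ee_pos: [0.502, 0.2279, 0.2785]
eef_rot: [3.141, 0.001, 0.177]
force: [-15.9, -5.6, 14.3]
grip_width: 0.0114
```

Run:
```python
from h import *
o=ctrl.get_obs(); p=o['ee_pos']; print(p,o['force'],o['moment'])
im,c=snap('wrist','w8.png'); s,cs=snap('scene','s8.png'); t,_=snap('top','t8.png')
print('a from rise',np.arcsin((p[2]-.1225)/.215))
cv2.imwrite('pics/s8z.png',cv2.resize(s[130:250,240:370,::-1],None,fx=6,fy=5,interpolation=cv2.INTER_CUBIC))
```

```text
[0.50201613 0.22792786 0.27845351] [-15.90502372  -5.63144946  14.30975318] [-1.19989814  3.34338573  0.00641051]
a from rise 0.8115647141414857
```

View pics/w8.png

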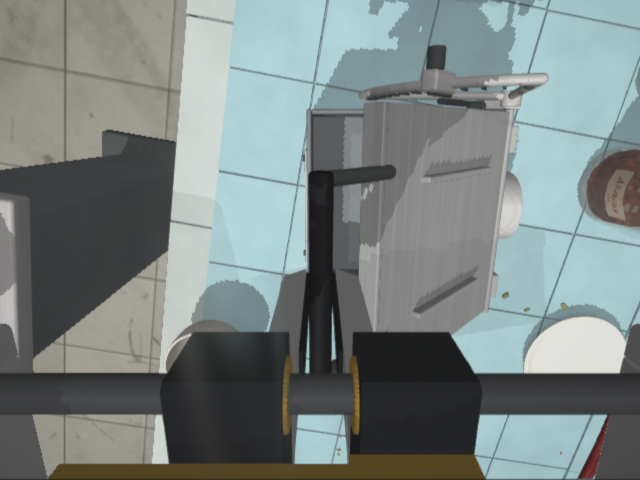

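View pics/s8z.png

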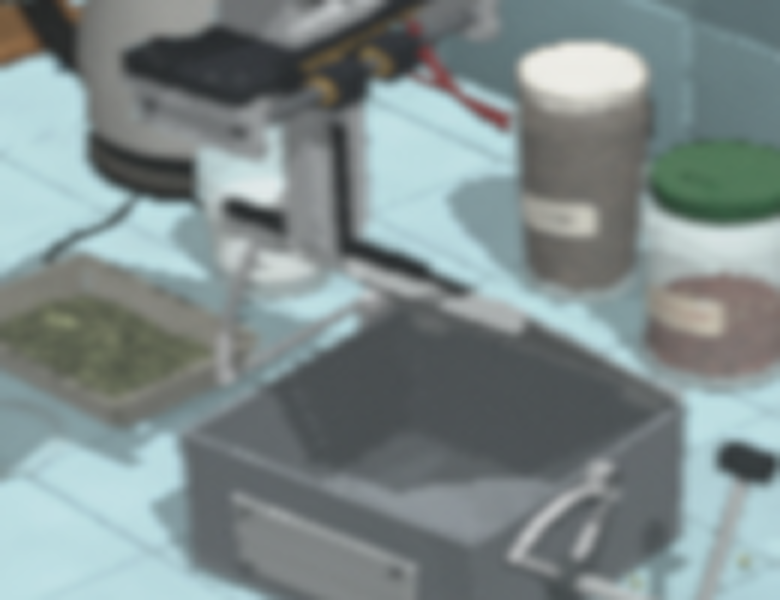

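Request:
drive_tool(
  increments=[
    [[0, 0, 0], [-0.8, 0, -1.2], 0],
    [[0, 0, 0], [0, 0, 0], 0],
    [[0, 0, 0], [0, 0, 0], 0],
  ],
)

```text
time_s: 14.6
ee_pos: [0.5019, 0.2279, 0.2785]
eef_rot: [3.141, 0.0, 0.176]
force: [-7.0, -3.8, 5.8]
grip_width: 0.0113
```

Run:
```python
from h import *
im,c=snap('wrist','w9.png'); o=ctrl.get_obs(); p=o['ee_pos']; print(p,o['force'],o['grip_width'],np.arcsin((p[2]-.1225)/.215))
cv2.imwrite('pics/w9z.png',cv2.resize(im[30:190,290:570,::-1],None,fx=2.85,fy=3.7,interpolation=cv2.INTER_CUBIC))
b=box()
print('barx',(p[0]-b[0])*np.cos(b[2])+(p[1]-b[1])*np.sin(b[2]))
z=lambda P:((proj(c,T(P))-[290,30])*[2.85,3.7]).round(0)
for a in np.arange(.7,.96,.04):
    def q(r,t,y=.1):
        u=np.array([-np.cos(a),0,np.sin(a)]); n=np.array([np.sin(a),0,np.cos(a)])
        return z(np.array([.08,y,.112])+r*u+t*n)[0]
    print(round(a,2),'clip',q(.141,-.005),q(.141,.005),q(.115,.005),'knob',q(.128,0,.11),q(.128,0,.12),'flapcorner',q(.173,0,.09),'barL',q(.215,0,.052))
```

```text
[0.50187236 0.22788066 0.27851218] [-6.65325239 -3.35055176  4.28120267] 0.01137153592274219 0.8119612329948988
barx -0.07433630172945452
0.7 clip [297. 217.] [336. 212.] [411. 223.] knob [358. 154.] [362.  86.] flapcorner [205. 273.] barL [ 28. 560.]
0.74 clip [318. 214.] [360. 210.] [431. 221.] knob [379. 151.] [383.  82.] flapcorner [232. 271.] barL [ 60. 567.]
0.78 clip [341. 212.] [386. 207.] [451. 220.] knob [401. 148.] [406.  78.] flapcorner [263. 270.] barL [ 96. 574.]
0.82 clip [366. 209.] [413. 205.] [472. 218.] knob [425. 144.] [429.  73.] flapcorner [295. 268.] barL [135. 582.]
0.86 clip [392. 207.] [442. 203.] [495. 216.] knob [449. 141.] [454.  69.] flapcorner [330. 266.] barL [179. 589.]
0.9 clip [419. 204.] [472. 200.] [518. 215.] knob [475. 138.] [480.  65.] flapcorner [368. 264.] barL [227. 597.]
0.94 clip [448. 202.] [503. 198.] [542. 213.] knob [502. 135.] [508.  61.] flapcorner [408. 262.] barL [279. 605.]
```

View pics/w9z.png

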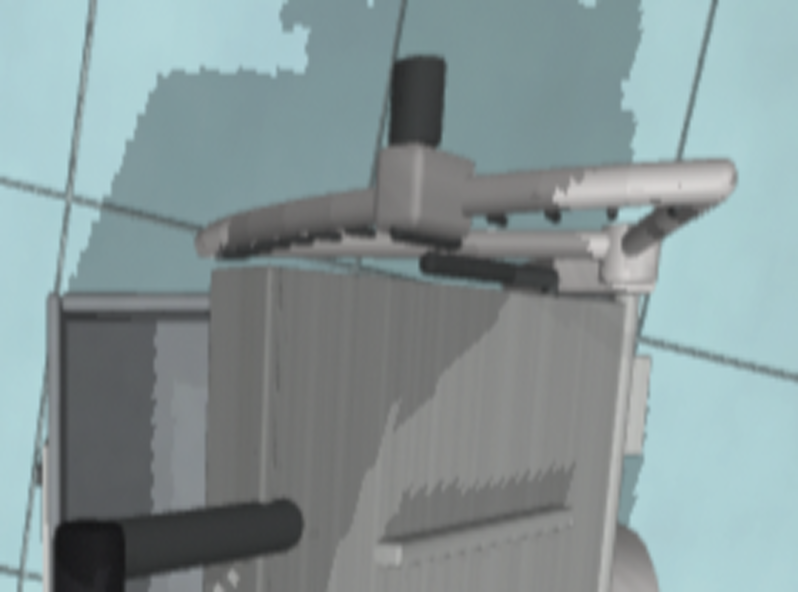

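Request:
drive_tool(
  increments=[
    [[0, 0, 0], [1.2, 0, -1.4], 0],
    [[0, 0, 0], [1.4, 0, -1.4], 0],
    [[0, 0, 0], [1.3, 0, -1.4], 0],
    [[0, 0, 0], [0, 0, 0], 0],
    [[0, 0, 0], [0, 0, 0], 0],
    [[0, 0, 0], [0, 0, 0], 0],
  ],
)

```text
time_s: 15.4
ee_pos: [0.5058, 0.2286, 0.2826]
eef_rot: [3.141, 0.0, 0.176]
force: [-5.6, -2.6, 3.6]
grip_width: 0.011
```

Run:
```python
from h import *
im,c=snap('wrist','w10.png'); s,cs=snap('scene','s10.png');t,ct=snap('top','t10.png');o=ctrl.get_obs(); p=o['ee_pos']; print(p,o['force'],o['grip_width'],np.arcsin((p[2]-.1225)/.215))
cv2.imwrite('pics/w10z.png',cv2.resize(im[30:190,290:570,::-1],None,fx=2.85,fy=3.7,interpolation=cv2.INTER_CUBIC))
cv2.imwrite('pics/s10z.png',cv2.resize(s[140:280,250:390,::-1],None,fx=5,fy=4.2,interpolation=cv2.INTER_CUBIC))
cv2.imwrite('pics/t10z.png',cv2.resize(t[150:290,200:400,::-1],None,fx=4,fy=4.2,interpolation=cv2.INTER_CUBIC))
z=lambda P:((proj(c,T(P))-[290,30])*[2.85,3.7]).round(0)
for a in np.arange(.7,.96,.04):
    def q(r,t,y=.1):
        u=np.array([-np.cos(a),0,np.sin(a)]); n=np.array([np.sin(a),0,np.cos(a)])
        return z(np.array([.08,y,.112])+r*u+t*n)[0]
    print(round(a,2),'clip',q(.141,-.005),q(.141,.005),q(.115,.005),'knob',q(.128,0,.11),q(.128,0,.12),'flapcorner',q(.173,0,.09),'barL',q(.215,0,.052),'ptr',[q(r,0,.094).tolist() for r in(.04,.06,.08,.1,.115)])
```

```text
[0.50581184 0.22857952 0.28263562] [-5.82750349 -2.29751643  3.3846324 ] 0.011272283108517439 0.8402603346839297
0.7 clip [274. 219.] [312. 215.] [387. 225.] knob [335. 157.] [338.  91.] flapcorner [181. 275.] barL [  7. 555.] ptr [[537.0, 280.0], [497.0, 277.0], [453.0, 272.0], [405.0, 268.0], [366.0, 264.0]]
0.74 clip [295. 217.] [335. 212.] [406. 223.] knob [355. 154.] [358.  86.] flapcorner [208. 273.] barL [ 37. 562.] ptr [[543.0, 280.0], [506.0, 276.0], [465.0, 272.0], [421.0, 267.0], [384.0, 263.0]]
0.78 clip [317. 214.] [360. 210.] [426. 222.] knob [376. 151.] [380.  82.] flapcorner [237. 271.] barL [ 71. 569.] ptr [[549.0, 280.0], [515.0, 276.0], [478.0, 271.0], [436.0, 266.0], [402.0, 262.0]]
0.82 clip [341. 212.] [386. 208.] [447. 220.] knob [399. 148.] [403.  78.] flapcorner [269. 269.] barL [109. 576.] ptr [[555.0, 280.0], [524.0, 275.0], [491.0, 270.0], [453.0, 265.0], [422.0, 260.0]]
0.86 clip [366. 209.] [414. 205.] [468. 219.] knob [423. 145.] [427.  74.] flapcorner [302. 267.] barL [151. 584.] ptr [[561.0, 279.0], [534.0, 275.0], [504.0, 270.0], [470.0, 264.0], [442.0, 259.0]]
0.9 clip [392. 207.] [443. 203.] [490. 217.] knob [448. 142.] [452.  70.] flapcorner [338. 266.] barL [197. 591.] ptr [[567.0, 279.0], [544.0, 274.0], [518.0, 269.0], [488.0, 263.0], [464.0, 258.0]]
0.94 clip [420. 205.] [473. 201.] [514. 216.] knob [474. 139.] [479.  66.] flapcorner [377. 264.] barL [247. 599.] ptr [[574.0, 279.0], [554.0, 274.0], [532.0, 269.0], [507.0, 262.0], [486.0, 257.0]]
```

View pics/w10z.png

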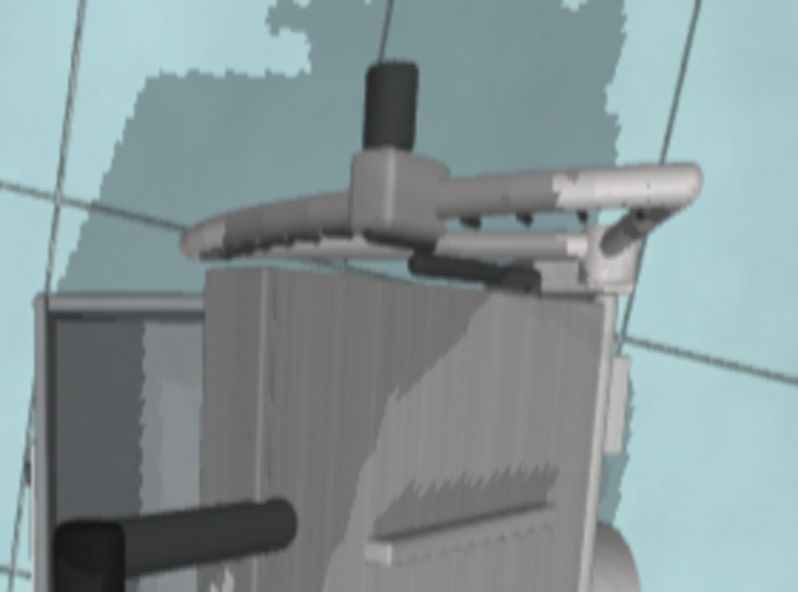

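View pics/s10z.png

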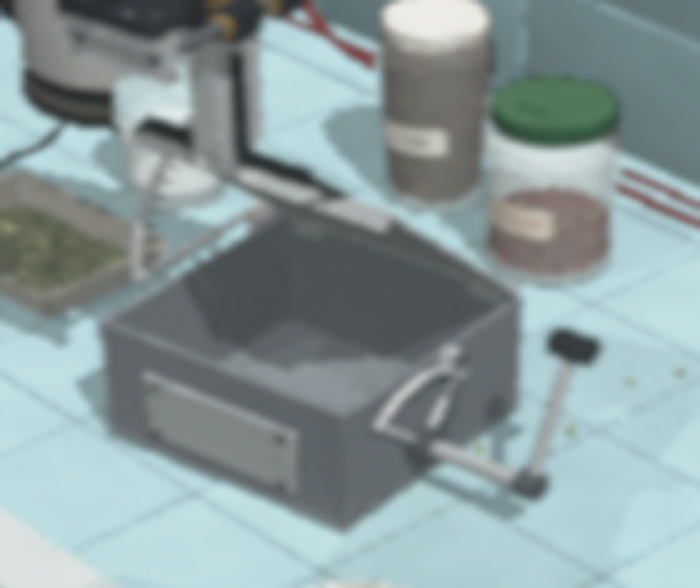

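View pics/t10z.png

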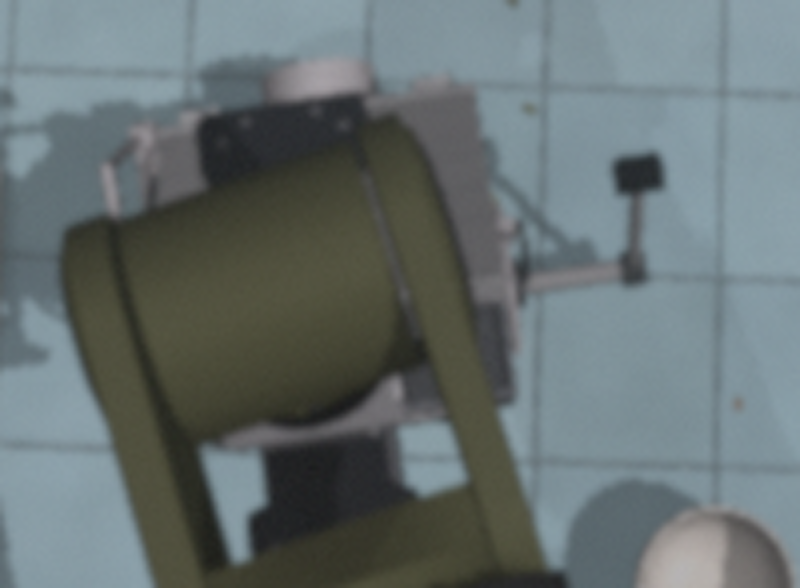

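Request:
drive_tool(
  increments=[
    [[0, 0, 0], [0, 0, 0], 0],
    [[0, 0, 0], [0, 0, 0], 0],
    [[0, 0, 0], [0, 0, 0], 0],
    [[0, 0, 0], [0, 0, 0], 0],
  ],
)

```text
time_s: 16.05
ee_pos: [0.5058, 0.2286, 0.2826]
eef_rot: [3.141, 0.0, 0.176]
force: [-5.5, -1.8, 3.9]
grip_width: 0.0114
```

Run:
```python
from h import *
o=ctrl.get_obs(); print(o['time_s'],o['ee_pos'],o['force'],o['grip_width'],o['joint_vel'].round(3))
print(ctrl.hand_in())
```

```text
16.05 [0.50581033 0.22856344 0.2826069 ] [-5.52902097 -1.83528023  3.879575  ] 0.01144375023336215 [ 0.001  0.001 -0.     0.    -0.002  0.001]
the job is handed in; nothing more can be done
None
```

I set the air lever to its clip and let go of it. Then I lifted the flap by its bar and handed the job in at 16.05 s, still gripping the bar. No verdict is reported.

- **Lever:** it measured about 0.38 rad against about 0.39–0.40 for its clip. Single readings of the clip ran from 0.34 to 0.42. I discounted the 0.34, because I had marked that point about 2 pixels off. The limit is 0.08 rad.
- **Flap:** it measured 0.80–0.82 rad in the wrist picture against about 0.82 for its clip, whose single readings ran from 0.80 to 0.84. The rise of the tool suggested 0.84 rad for the flap, so these disagree slightly, but all are within the 0.07 rad limit.
- **Hold:** the arm was at rest. About 7 N remained on the tool and the gripper read 11.4 mm on the 12 mm bar.
- **Clips and bystanders:** the moves kept clear of the clips, the scoop, the cup and the tray, and both clips read the same in the later pictures. I did not measure the scoop, cup and tray again at the end.

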